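# Tighten the lever bolt of the glass-rail clamp on a smoked glass shelf

## Task

The clamp that holds the glass-hanger rail on the smoked glass shelf has come loose: screw its lever bolt clockwise, with the lever standing up, until it is snug (finger-tight, no more, for over-tightening would crack the shelf), then fold the lever down until it lies closed and stays so by itself. Fold it without forcing it, leave the other things where they stand, and let go.

Things in the scene. Friction and masses are not known exactly. Their poses are not given: they have to be found in the camera images.
- clamp: brushed steel C-clamp, 40 mm wide, on the front edge of a glass shelf (glass top 70 mm above the work surface). Origin on the glass top, on the bolt's vertical axis; x points into the shelf, z up. Upper arm: x -45 to 18 mm, y -20 to 20 mm, top 50 mm above the origin, with a 28 mm collar up to 58 mm. Two thin hanger rods stick out 112 mm to -x, below the glass top.
- bolt: steel lever bolt standing upright in the clamp, head 40 mm wide. Origin on its axis at the lever's pivot pin, 88 mm above the glass. z up; the lever folds towards x, the pin runs along y. Clockwise from above (yaw falling) tightens it; it hardly sinks (fine thread). A nylon insert makes it stiff all the way: turning it takes 0.22 N m even when loose, and it stays where it is let go.
- insert: ring in the collar with the springy seat on which the bolt bites; fixed, and no clue to where it bites: after an unknown 0.4 to 3.5 rad. Then the torque grows 0.6 N m per rad (43 N bolt to seat per rad). Snug: 0.32 to 0.5 N m while turning, i.e. 0.17 to 0.47 rad past the bite; above 0.6 over-tight. Standing still after a turn, friction can make it read up to 0.44 N m less: watch its rise.
- lever (a joint): fold angle of the lever: 0 = standing straight up (open), 1.5 = folded nearly level (closed, its stop). Folding it takes 0.2 N m all the way and it stays where it is left. A light push of 5 to 10 N near its end does it; do not squeeze or press it hard while folding (at most 25 N per finger).
- lever_tip (a point): free end of the steel lever, 70 mm from the pivot. The lever is a flat bar 22 mm wide (along the bolt's y) and 10 mm thick (along the bolt's x when up), with a thumb lip at its end (64 to 70 mm from the pivot) sticking out 6 mm on the side away from the folding direction: push on that side. Axes as the bolt's when the lever is up; it folds about y, from z towards x.
- decanter: empty squat glass decanter, 112 mm wide, 160 mm tall, on the shelf. Origin under its centre.
- tumbler: ribbed glass tumbler, 82 mm wide, 85 mm tall, on the shelf. Origin under its centre.
- pourer: stainless pourer with rubber stopper foot, 34 mm wide, about 83 mm tall, on the shelf. Origin under its centre.
- jigger: stainless jigger, 44 mm wide, 75 mm tall, on the shelf. Origin under its centre.
- ice_mould: navy ice mould, 110 x 150 x 40 mm, on the work surface. Origin under its centre.
- coasters: stack of cork coasters, 100 x 100 x 30 mm, on the work surface. Origin under its centre.

How it is judged:
By the outcome, as a careful person would: the job done as asked, in the order asked, and still so for the second after the job is handed in, with the robot touching nothing.
It also fails if it takes over 72 s, if anything falls off the work surface, if the arm or the gripper's body presses on something with over 40 N, if the wrist force passes 120 N, or if a joint passes its speed limit or range.

## Robot

A 6-joint arm with a two-finger parallel gripper is mounted at the origin on the work surface. World frame = base frame: x ahead of the robot, y to its left, z up, the work surface at z = 0. Lengths are in m, angles in degrees, forces in N, time in s.
With the tool pointing down it reaches from about 0.3 to 0.75 m from the base axis. Payload 8.5 kg.
Tool frame: the origin (TCP) lies at the very end of the fingers, on their centre line; the grasp point (between the pads) lies 19 mm behind it; x points along the fingers, y is the direction in which the jaws open and shut, and the axes are right-handed (so a half turn about x gives the same grasp; the last joint's range is limited). The gripper opens to 85 mm and grips with 20 to 120 N. Pads are 22 mm wide; open, the fingers measure 114 mm over their backs; the gripper's body (76 mm by 85 mm) begins 54 mm behind the grasp point. The pads swing forward as they close: fully open they stand 13 mm farther back than shut.
Start: joints at [58.367, 21.807, 74.336, -0, 83.858, -12.336], TCP at [0.182, 0.519, 0.231] pointing down, gripper open.
Joint ranges: [-178.18, 178.18], [-50.72, 133.34], [12.68, 142.11], [-81.47, 261.47], [9.98, 163.14], [-165.26, 165.26]. Speed limits (degrees/s): [136.94, 136.94, 180, 180, 180, 180].

## Interface

Orientations are given as a 3x3 rotation matrix whose columns are the frame's x, y, z axes.
In Python, from rig import sensors, cams, env gives the robot as it stands.
- The arm moves only by the shell command python3 -m crank 'ROWS' [FORCE]. ROWS is a JSON object of lists of equal length, an entry for each row: "hand": the closure in counts, from 0 (fully open) to 255 (shut); "translation": the shift along the tool's x, y, z in m, a list of three; "dr": the turn, a rotation vector about the tool's x, y, z in rad, a list of three. A call has 1 to 5 rows; each row is the pose to reach, as a shift and turn from the pose commanded when the call began, along the tool's axes at that moment; what a row does not reach only later rows make up. A row lasts 1/10 s, in which the tool goes at most 50 mm and 8.59 degrees, less where a joint would pass 70% of its speed; a pose out of reach is approached as far as the arm can. A call with a gripper value outside its range is refused whole. The fingers move at their own pace and stop on an object; FORCE is the grip in N (left out, the last holds). Time passes only in rows, so rows that repeat a pose let the fingers close. It gives the time, the measured TCP pose, the force and the opening at its end, in the units of the state.
- sensors.observe(): the state, without advancing time (a new reading comes with each control period).
- cams.get_image(name): name is "scene" or "top" or "wrist"; returns (picture, depth): 420x560x3 uint8, blue, green, red; 420x560 float32, m along the optical axis (not along the pixel's ray), 0 where there is no reading.
- cams.calibration(name): a dict with "vertical_fov" (degrees; the focal length in pixels is half the picture's height over the tangent of half this angle, whatever the lens; pixels are square), "cx", "cy" (the principal point, pixels), "extrinsics" (4x4, takes a point from camera to world coordinates). Camera axes: x right, y down, z forward; pixel columns grow to the right and rows downward; lengths in m; the calibration is good to about 2 mm. The wrist camera is an equidistant fisheye: a pixel r from the principal point sees the ray r / f radians off the axis. A picture is of the moment at which its call begins: read the wrist's pose just before it. calibration takes no time and is no camera call; for the wrist camera it gives the pose at the moment of the call.
- env.close_job(): hands the job in, once; it reports no verdict.
The state is a dict: "time_s": time; "q": joint angles; "qvel": joint speeds; "joint_efforts": joint torques, N m; "position": TCP position; "tool_rot": TCP orientation; "ft_force": force on the tool from outside, world axes, zero at the start; "wrist_torque": the same for the moment, N m; "grip_width": finger opening in m.
Only numpy, scipy, OpenCV 4.12 (cv2) and the standard library are available. Lean on these libraries where they do the work, as an engineer would, in place of code of your own. Each camera call takes 0.05 s, during which the arm holds its last target. There are 200 camera calls.

## Working session

There is one attempt and no reset: what is moved stays moved. The work goes in short steps, Python scripts to look and compute and a shell command to move; the robot and the scene stay as the last step left them, time stands still between calls to the robot, and variables do not carry over. Pictures are saved under pics/ and viewed, about 8 in all and at most 12, crops included, and the job is handed in when it is done.

```bash
mkdir -p pics; ls
python3 - <<'E'
from rig import sensors,cams
import cv2,numpy as np
s=sensors.observe();print(s)
for n in("scene","top"):
    im,d=cams.get_image(n);cv2.imwrite(f"pics/{n}0.png",im);np.save(f"{n}0.npy",d)
    c=cams.calibration(n);print(n,c)
E
```

```text
pics
{'time_s': 0.0, 'q': array([ 5.83686591e+01,  2.18436119e+01,  7.43881589e+01,  1.20957967e-03,
        8.38577589e+01, -1.23351972e+01]), 'qvel': array([-0.02404496,  0.0699577 , -0.03312803,  0.07955975, -0.03681868,
        0.03711272]), 'joint_efforts': array([-8.14433570e-04, -4.48449254e+01, -2.31284952e+01, -1.72109285e-04,
        4.73792752e-03,  5.27933332e-05]), 'position': array([0.181574  , 0.5188367 , 0.23066717]), 'tool_rot': array([[-8.37374004e-04,  3.30452380e-01,  9.43822294e-01],
       [-1.31944255e-03,  9.43821439e-01, -3.30453251e-01],
       [-9.99998779e-01, -1.52203226e-03, -3.54318605e-04]]), 'ft_force': array([-0.7721495 , -0.580923  ,  0.50348545]), 'wrist_torque': array([ 0.03040906, -0.06322825, -0.00376451]), 'grip_width': 0.08549570710437122}
scene {'vertical_fov': 46.537796027119086, 'cx': 276.8486799808319, 'cy': 218.41102545041062, 'extrinsics': array([[-0.57023621,  0.47231182, -0.67212515,  1.32380839],
       [ 0.82132783,  0.34358532, -0.45537867,  0.53256608],
       [ 0.0158516 , -0.81170849, -0.58384763,  0.83062275],
       [ 0.        ,  0.        ,  0.        ,  1.        ]])}
top {'vertical_fov': 45.03965572616809, 'cx': 285.43176926774095, 'cy': 208.5503304215817, 'extrinsics': array([[ 0.00491994, -0.98038402,  0.19703545,  0.24396553],
       [-0.99995788, -0.00635005, -0.00662699,  0.00662646],
       [ 0.00774818, -0.19699455, -0.98037397,  1.43760314],
       [ 0.        ,  0.        ,  0.        ,  1.        ]])}
```

View pics/scene0.png

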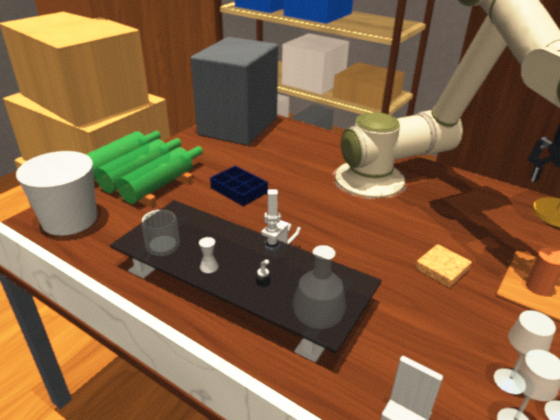

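View pics/top0.png

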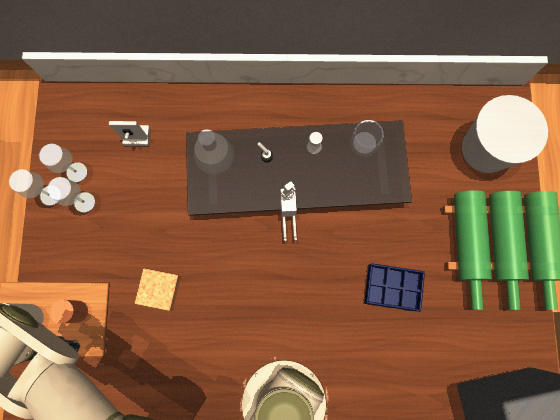

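The scene view shows the clamp on the shelf's robot-side edge at (273,225), lever upright with its tip near (273,193). The top view shows the clamp at (288,200) with its rods towards the robot, the lever tip at about (290,185), the pourer at (266,153) and the jigger at (315,142).

```bash
cat > h.py <<'E'
from rig import sensors,cams
import cv2,numpy as np
def ray(n,u,v,c=None):
    c=c or cams.calibration(n);f=210/np.tan(np.radians(c["vertical_fov"]/2));E=c["extrinsics"]
    a=np.array([(u-c["cx"])/f,(v-c["cy"])/f]);
    if n=="wrist":
        r=np.linalg.norm(a);d=np.array([*(a/r*np.sin(r)),np.cos(r)])
    else: d=np.array([*a,1.])
    return E[:3,3],E[:3,:3]@d
def onz(n,u,v,z,c=None):
    o,d=ray(n,u,v,c);return o+d*(z-o[2])/d[2]
E
python3 - <<'E'
from h import *
np.set_printoptions(precision=4,suppress=True)
print("edge",onz("top",190,214,.07),onz("top",410,202,.07))
print("rod ends",onz("top",284,240,.06),onz("top",295,240,.06))
print("tip top",onz("top",290,185,.228),"scene",onz("scene",273,193,.228))
print("head",onz("scene",273,225,.15))
for n,u,v,z in(("pourer",266,155,.09),("jigger",315,140,.14),("dec",213,150,.12)):print(n,onz("top",u,v,z))
a=cv2.imread("pics/scene0.png")[175:255,225:325];b=cv2.imread("pics/top0.png")[170:250,240:340]
cv2.imwrite("pics/c.png",cv2.resize(np.vstack([a]),None,fx=4,fy=4,interpolation=cv2.INTER_CUBIC)) 
cv2.imwrite("pics/c2.png",np.hstack([cv2.resize(x,None,fx=4,fy=4,interpolation=cv2.INTER_CUBIC) for x in(a,b)]))
E
```

```text
edge [0.5019 0.2592 0.07  ] [ 0.5395 -0.3472  0.07  ]
rod ends [0.4329 0.0008 0.06  ] [ 0.4331 -0.0293  0.06  ]
tip top [ 0.5462 -0.0125  0.228 ] scene [ 0.5538 -0.0011  0.228 ]
head [0.5673 0.0095 0.15  ]
pourer [0.6659 0.0521 0.09  ]
jigger [ 0.6932 -0.0807  0.14  ]
dec [0.6696 0.1951 0.12  ]
```

View pics/c2.png

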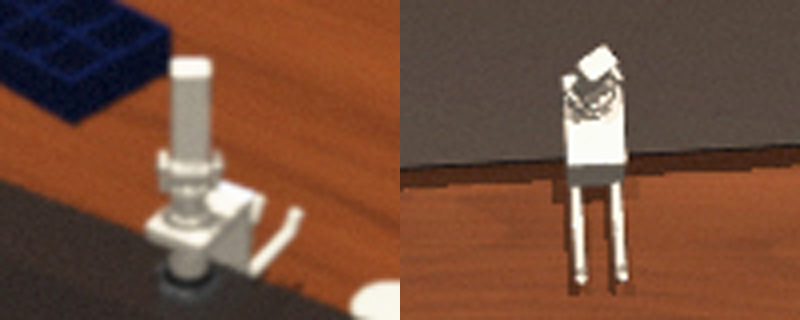

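The crop shows the lever standing up, its tip rectangle turned about 30–40° from the clamp (top pixel about (290,185)). I'm moving over it for a closer wrist view.

```bash
python3 -m crank '{"hand":[0,0,0,0,0],"translation":[[-0.05,0,0],[-0.09,-0.03,0.03],[-0.11,-0.06,0.07],[-0.13,-0.09,0.11],[-0.15,-0.12,0.14]],"dr":[[0,0,0],[0,0,0],[0,0,0],[0,0,0],[0,0,0]]}' 40
python3 -m crank '{"hand":[0,0,0,0,0],"translation":[[-0.02,-0.28,0.32],[-0.02,-0.28,0.32],[-0.02,-0.28,0.32],[-0.02,-0.28,0.32],[-0.02,-0.28,0.32]],"dr":[[0,0,0],[0,0,0],[0,0,0],[0,0,0],[0,0,0]]}'
python3 -m crank '{"hand":[0,0,0,0,0],"translation":[[0.02,-0.12,0.14],[0.02,-0.12,0.14],[0.02,-0.12,0.14],[0.02,-0.12,0.14],[0.02,-0.12,0.14]],"dr":[[0,0,0],[0,0,0],[0,0,0],[0,0,0],[0,0,0]]}'
python3 - <<'E'
from h import *
np.set_printoptions(precision=4,suppress=True)
s=sensors.observe();print(s["position"],s["tool_rot"],s["q"])
print(cams.calibration("wrist"))
im,d=cams.get_image("wrist");cv2.imwrite("pics/w0.png",im)
E
```

```text
time_s: 0.6
position: [0.2696, 0.3679, 0.3765]
tool_rot: [[-0.001, 0.33, 0.944], [-0.001, 0.944, -0.33], [-1.0, -0.001, -0.0]]
ft_force: [0.9, -0.1, 0.3]
grip_width: 0.0853
time_s: 1.1
position: [0.3924, 0.1502, 0.388]
tool_rot: [[-0.0, 0.33, 0.944], [0.0, 0.944, -0.33], [-1.0, -0.0, -0.0]]
ft_force: [1.4, 1.1, -0.4]
grip_width: 0.0853
time_s: 1.6
position: [0.4859, -0.0108, 0.3659]
tool_rot: [[-0.004, 0.335, 0.942], [0.0, 0.942, -0.335], [-1.0, -0.001, -0.003]]
ft_force: [-0.4, 0.3, -0.7]
grip_width: 0.0854
[ 0.4859 -0.0108  0.3659] [[-0.0035  0.3348  0.9423]
 [ 0.0004  0.9423 -0.3348]
 [-1.     -0.0008 -0.0035]] [-15.2493  11.6461  67.1215  -0.034  101.4332 -85.6939]
{'vertical_fov': 65.70646984690485, 'cx': 279.28064189624246, 'cy': 213.7844304183274, 'extrinsics': array([[ 0.3344,  0.9049,  0.2634,  0.4173],
       [ 0.9424, -0.3211, -0.0937,  0.0133],
       [-0.0002,  0.2795, -0.9601,  0.5083],
       [ 0.    ,  0.    ,  0.    ,  1.    ]])}
```

View pics/w0.png

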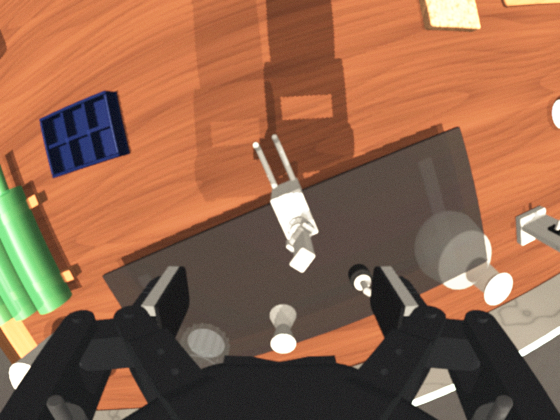

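The wrist view shows the lever tip at (302,260), with the clamp arm at (292,205). I'll segment the tip by depth.

```bash
cat >> h.py <<'E'
def cloud(n):
    c=cams.calibration(n);im,d=cams.get_image(n);f=210/np.tan(np.radians(c["vertical_fov"]/2))
    v,u=np.mgrid[:420,:560];a=np.dstack([(u-c["cx"])/f,(v-c["cy"])/f])
    if n=="wrist":
        r=np.linalg.norm(a,axis=2,keepdims=True)+1e-9;a=a/r*np.tan(r)
    P=np.dstack([a,np.ones(d.shape)])*d[...,None]
    return im,d,P@c["extrinsics"][:3,:3].T+c["extrinsics"][:3,3]
E
python3 - <<'E'
from h import *
np.set_printoptions(precision=4,suppress=True)
im,d,P=cloud("wrist")
near=(np.hypot(P[...,0]-.55,P[...,1]+.008)<.1)&(d>0)
for lo,hi in((.222,.235),(.19,.222),(.165,.19),(.15,.165),(.125,.15),(.11,.124)):
    m=near&(P[...,2]>lo)&(P[...,2]<hi);Q=P[m]
    if len(Q)<5: print(lo,len(Q));continue
    b=cv2.minAreaRect(Q[:,:2].astype(np.float32)*1000);v,u=np.where(m)
    print(lo,hi,len(Q),Q.mean(0),b,"px",u.mean(),v.mean())
c=im[170:280,250:350];cv2.imwrite("pics/w0c.png",cv2.resize(c,None,fx=5.4,fy=5.4,interpolation=cv2.INTER_CUBIC))
E
```

```text
0.222 0.235 363 [ 0.5438 -0.0091  0.2271] ((544.6896362304688, -9.253414154052734), (15.780250549316406, 22.1634521484375), 37.468929290771484) px 299.8374655647383 260.1212121212121
0.19 0.222 154 [ 0.5413 -0.0036  0.2032] ((542.8964233398438, -7.915782928466797), (8.727975845336914, 22.036720275878906), 11.974416732788086) px 302.8961038961039 246.64935064935065
0.165 0.19 204 [ 0.5421 -0.006   0.1749] ((546.6505737304688, -7.060752868652344), (16.18527603149414, 35.20532989501953), 38.4228401184082) px 299.2450980392157 238.30882352941177
0.15 0.165 252 [ 0.5412 -0.0056  0.1612] ((546.8681030273438, -7.307769775390625), (18.19784164428711, 40.1658821105957), 37.00540542602539) px 298.5912698412698 233.1904761904762
0.125 0.15 166 [ 0.5381 -0.0104  0.1374] ((539.2063598632812, -7.290311813354492), (13.822437286376953, 35.198158264160156), 11.73023509979248) px 292.9096385542169 225.65060240963857
0.11 0.124 1066 [ 0.5224 -0.0082  0.1191] ((533.0870971679688, -8.094127655029297), (62.712337493896484, 40.150882720947266), 3.8544106483459473) px 289.8855534709193 209.02908067542214
```

View pics/w0c.png

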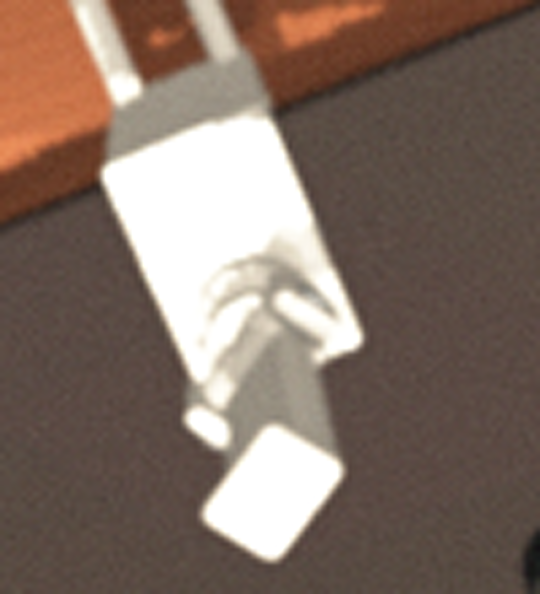

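Measured: bolt axis (0.547, -0.007), bolt yaw about +37.5° (the lip lies on the -x side), clamp yaw 3.9°. I'll grip across the 22 mm width (jaws along yaw 127.5°, joint 6 near -142°), which leaves room for the whole clockwise turn.

```bash
python3 -m crank '{"hand":[0,0,0,0,0],"translation":[[0,0,0],[0,0,0],[0,0,0],[0,0,0],[0,0,0]],"dr":[[-0.7,0,0],[-0.7,0,0],[-0.7,0,0],[-0.7,0,0],[-0.7,0,0]]}'
python3 -m crank '{"hand":[0,0,0,0],"translation":[[0,0,0],[0,0,0],[0,0,0],[0,0,0]],"dr":[[-0.297,0,0],[-0.297,0,0],[-0.297,0,0],[-0.297,0,0]]}'
cat >> h.py <<'E'
def to(x,y,z,yaw=None):
    s=sensors.observe();R=s["tool_rot"];p=s["position"]
    yw=np.degrees(np.arctan2(R[1,1],R[0,1]))
    print("pos",p.round(4),"yawY %.2f"%yw,"tool shift",(R.T@(np.array([x,y,z])-p)).round(4),"drx",None if yaw is None else round(-np.radians(yaw-yw),4),"q6 %.1f"%s["q"][5],"ft",s["ft_force"].round(2),"tq",s["wrist_torque"].round(3),"xtilt",R[:2,0].round(4),"w %.4f"%s["grip_width"],"t %.2f"%s["time_s"])
E
python3 -c "from h import *;to(.5467,-.0072,.25,127.5)"
```

```text
time_s: 2.2
position: [0.4839, -0.006, 0.3685]
tool_rot: [[0.001, -0.362, 0.932], [0.0, 0.932, 0.362], [-1.0, -0.0, 0.001]]
ft_force: [1.0, -0.4, -0.5]
grip_width: 0.0854
time_s: 2.6
position: [0.4842, -0.0065, 0.3683]
tool_rot: [[0.001, -0.611, 0.792], [-0.0, 0.792, 0.611], [-1.0, -0.0, 0.0]]
ft_force: [0.2, -0.9, -0.9]
grip_width: 0.0854
pos [ 0.4842 -0.0065  0.3683] yawY 127.67 tool shift [ 0.1184 -0.0387  0.049 ] drx 0.003 q6 -142.5 ft [ 0.18 -0.9  -0.87] tq [-0.023 -0.069  0.001] xtilt [ 0.0006 -0.0001] w 0.0854 t 2.60
```

```bash
python3 -m crank '{"hand":[0,0,0,0,0],"translation":[[0.05,-0.0387,0.049],[0.118,-0.0387,0.049],[0.118,-0.0387,0.049],[0.118,-0.0387,0.049],[0.118,-0.0387,0.049]],"dr":[[0,0,0],[0,0,0],[0,0,0],[0,0,0],[0,0,0]]}'
python3 - <<'E'
from h import *
to(.5467,-.0072,.192,127.5)
np.set_printoptions(precision=4,suppress=True)
im,d,P=cloud("wrist")
near=(np.hypot(P[...,0]-.547,P[...,1]+.007)<.03)&(d>0)
for lo,hi in((.222,.235),(.11,.124)):
    m=near&(P[...,2]>lo)&(P[...,2]<hi);Q=P[m]
    if len(Q)>5: print(lo,len(Q),Q.mean(0),cv2.minAreaRect(Q[:,:2].astype(np.float32)*1000))
E
```

```text
time_s: 3.1
position: [0.5471, -0.0077, 0.2513]
tool_rot: [[0.001, -0.612, 0.791], [-0.0, 0.791, 0.612], [-1.0, -0.0, 0.0]]
ft_force: [0.1, -0.1, 0.9]
grip_width: 0.0852
pos [ 0.5471 -0.0077  0.2513] yawY 127.75 tool shift [ 0.0593  0.0007 -0.    ] drx 0.0043 q6 -141.0 ft [ 0.14 -0.1   0.9 ] tq [0.037 0.034 0.008] xtilt [ 0.0006 -0.0001] w 0.0852 t 3.10
0.222 1095 [ 0.544  -0.0102  0.2272] ((544.4605102539062, -9.688215255737305), (16.24507713317871, 21.94947052001953), 36.19254684448242)
0.11 1143 [ 0.5328 -0.0127  0.1193] ((541.08056640625, -8.255281448364258), (47.736446380615234, 40.085670471191406), 3.9239542484283447)
```

```bash
python3 -m crank '{"hand":[0,0,0,0],"translation":[[0.03,0,0],[0.059,0,0],[0.059,0,0],[0.059,0,0]],"dr":[[0.01,0,0],[0.01,0,0],[0.01,0,0],[0.01,0,0]]}' 30
python3 -m crank '{"hand":[200,255,255,255,255],"translation":[[0,0,0],[0,0,0],[0,0,0],[0,0,0],[0,0,0]],"dr":[[0,0,0],[0,0,0],[0,0,0],[0,0,0],[0,0,0]]}' 30
python3 -m crank '{"hand":[255,255,255],"translation":[[0,0,0],[0,0,0],[0,0,0]],"dr":[[0,0,0],[0,0,0],[0,0,0]]}' 80
python3 -c "from h import *;to(.5467,-.0078,.192,127.5)"
```

```text
time_s: 3.55
position: [0.5477, -0.0081, 0.1935]
tool_rot: [[0.003, -0.605, 0.796], [-0.001, 0.796, 0.605], [-1.0, -0.003, 0.002]]
ft_force: [0.1, -0.3, -0.1]
grip_width: 0.0853
time_s: 4.05
position: [0.5476, -0.0086, 0.1916]
tool_rot: [[0.002, -0.605, 0.796], [-0.002, 0.796, 0.605], [-1.0, -0.002, 0.001]]
ft_force: [2.7, -2.7, 4.5]
grip_width: 0.0214
time_s: 4.35
position: [0.5476, -0.0085, 0.1917]
tool_rot: [[0.002, -0.605, 0.796], [-0.001, 0.796, 0.605], [-1.0, -0.002, 0.001]]
ft_force: [1.6, -4.6, 6.5]
grip_width: 0.0211
pos [ 0.5476 -0.0085  0.1917] yawY 127.23 tool shift [-0.0003  0.0012 -0.0003] drx -0.0047 q6 -140.5 ft [ 1.55 -4.59  6.45] tq [-0.696 -0.238 -0.124] xtilt [ 0.0021 -0.0013] w 0.0211 t 4.35
```

```bash
python3 -m crank '{"hand":[255,255],"translation":[[0,0,0],[0,0,0]],"dr":[[0.1,0,0],[0.2,0,0]]}' >/dev/null; python3 -c "from h import *;to(.5467,-.0078,.192)"
python3 -m crank '{"hand":[255,255],"translation":[[0,0,0],[0,0,0]],"dr":[[0.1,0,0],[0.2,0,0]]}' >/dev/null; python3 -c "from h import *;to(.5467,-.0078,.192)"
```

```text
pos [ 0.5475 -0.0083  0.1917] yawY 115.58 tool shift [-0.0003  0.0009 -0.0005] drx None q6 -128.8 ft [ 2.29 -2.85  5.31] tq [-0.447 -0.165  0.23 ] xtilt [ 0.0019 -0.001 ] w 0.0212 t 4.55
pos [ 0.5475 -0.0082  0.1917] yawY 104.12 tool shift [-0.0003  0.0005 -0.0007] drx None q6 -117.4 ft [ 2.38 -2.8   6.01] tq [-0.345 -0.134  0.26 ] xtilt [ 0.0018 -0.0006] w 0.0212 t 4.75
```

Turning reads about 0.23–0.26 N m, i.e. still loose. I'll continue in 0.2 rad steps with a torque stop between moves.

```bash
cat > ck.py <<'E'
import sys
from h import *
to(.5467,-.0078,.192)
sys.exit(int(sensors.observe()["wrist_torque"][2]>.31))
E
python3 -m crank '{"hand":[255,255],"translation":[[0,0,0],[0,0,0]],"dr":[[0.1,0,0],[0.2,0,0]]}' >/dev/null; python3 ck.py &&
python3 -m crank '{"hand":[255,255],"translation":[[0,0,0],[0,0,0]],"dr":[[0.1,0,0],[0.2,0,0]]}' >/dev/null && python3 ck.py &&
python3 -m crank '{"hand":[255,255],"translation":[[0,0,0],[0,0,0]],"dr":[[0.1,0,0],[0.2,0,0]]}' >/dev/null && python3 ck.py &&
python3 -m crank '{"hand":[255,255],"translation":[[0,0,0],[0,0,0]],"dr":[[0.1,0,0],[0.2,0,0]]}' >/dev/null && python3 ck.py
```

```text
pos [ 0.5475 -0.008   0.1917] yawY 92.67 tool shift [-0.0003  0.0002 -0.0008] drx None q6 -105.9 ft [ 1.14 -1.33  6.27] tq [-0.212 -0.153  0.167] xtilt [ 0.0018 -0.0003] w 0.0206 t 4.95
pos [ 0.5475 -0.0078  0.1917] yawY 81.21 tool shift [-0.0003 -0.0001 -0.0008] drx None q6 -94.4 ft [ 1.2  -1.62  6.68] tq [-0.016 -0.308  0.233] xtilt [0.0019 0.0001] w 0.0211 t 5.15
pos [ 0.5476 -0.0076  0.1917] yawY 69.76 tool shift [-0.0003 -0.0005 -0.0007] drx None q6 -83.0 ft [2.18 0.33 5.4 ] tq [ 0.131 -0.327  0.197] xtilt [0.0021 0.0005] w 0.0207 t 5.35
pos [ 0.5477 -0.0074  0.1917] yawY 58.30 tool shift [-0.0003 -0.0008 -0.0006] drx None q6 -71.5 ft [2.23 0.83 5.03] tq [ 0.234 -0.484  0.245] xtilt [0.0024 0.0008] w 0.0206 t 5.55
```

```bash
python3 -m crank '{"hand":[255,255],"translation":[[0,0,0],[0,0,0]],"dr":[[0.1,0,0],[0.2,0,0]]}' >/dev/null; python3 ck.py &&
python3 -m crank '{"hand":[255,255],"translation":[[0,0,0],[0,0,0]],"dr":[[0.1,0,0],[0.2,0,0]]}' >/dev/null && python3 ck.py &&
python3 -m crank '{"hand":[255,255],"translation":[[0,0,0],[0,0,0]],"dr":[[0.1,0,0],[0.2,0,0]]}' >/dev/null && python3 ck.py &&
python3 -m crank '{"hand":[255,255],"translation":[[0,0,0],[0,0,0]],"dr":[[0.1,0,0],[0.2,0,0]]}' >/dev/null && python3 ck.py &&
python3 -m crank '{"hand":[255,255],"translation":[[0,0,0],[0,0,0]],"dr":[[0.1,0,0],[0.2,0,0]]}' >/dev/null && python3 ck.py
```

```text
pos [ 0.5478 -0.0073  0.1917] yawY 46.85 tool shift [-0.0003 -0.0011 -0.0005] drx None q6 -60.1 ft [4.02 1.27 5.05] tq [ 0.368 -0.59   0.276] xtilt [0.0028 0.001 ] w 0.0210 t 5.75
pos [ 0.548  -0.0072  0.1917] yawY 35.39 tool shift [-0.0003 -0.0014 -0.0002] drx None q6 -48.6 ft [3.96 3.08 4.9 ] tq [ 0.477 -0.759  0.177] xtilt [0.0032 0.0013] w 0.0211 t 5.95
pos [ 0.5481 -0.0071  0.1917] yawY 23.93 tool shift [-0.0003 -0.0016  0.0001] drx None q6 -37.1 ft [5.55 3.41 4.72] tq [ 0.491 -0.877  0.235] xtilt [0.0036 0.0015] w 0.0209 t 6.15
pos [ 0.5483 -0.0071  0.1917] yawY 12.48 tool shift [-0.0003 -0.0017  0.0004] drx None q6 -25.7 ft [6.69 4.07 4.15] tq [ 0.509 -1.037  0.245] xtilt [0.0041 0.0015] w 0.0207 t 6.35
pos [ 0.5485 -0.007   0.1917] yawY 1.02 tool shift [-0.0003 -0.0018  0.0007] drx None q6 -14.2 ft [7.42 2.7  3.25] tq [ 0.446 -1.227  0.286] xtilt [0.0047 0.0015] w 0.0208 t 6.55
```

```bash
python3 -m crank '{"hand":[255,255],"translation":[[0,0,0],[0,0,0]],"dr":[[0.1,0,0],[0.2,0,0]]}' >/dev/null; python3 ck.py &&
python3 -m crank '{"hand":[255,255],"translation":[[0,0,0],[0,0,0]],"dr":[[0.1,0,0],[0.2,0,0]]}' >/dev/null && python3 ck.py &&
python3 -m crank '{"hand":[255,255],"translation":[[0,0,0],[0,0,0]],"dr":[[0.1,0,0],[0.2,0,0]]}' >/dev/null && python3 ck.py &&
python3 -m crank '{"hand":[255,255],"translation":[[0,0,0],[0,0,0]],"dr":[[0.1,0,0],[0.2,0,0]]}' >/dev/null && python3 ck.py
```

```text
pos [ 0.5487 -0.0071  0.1918] yawY -10.44 tool shift [-0.0003 -0.0018  0.001 ] drx None q6 -2.8 ft [8.02 2.61 2.57] tq [ 0.443 -1.386  0.229] xtilt [0.0051 0.0013] w 0.0208 t 6.75
pos [ 0.5489 -0.0072  0.1917] yawY -21.90 tool shift [-0.0003 -0.0018  0.0014] drx None q6 8.7 ft [7.86 2.52 2.32] tq [ 0.446 -1.474  0.323] xtilt [0.0055 0.0012] w 0.0211 t 6.95
```

```bash
python3 -m crank '{"hand":[255],"translation":[[0,0,0]],"dr":[[0.08,0,0]]}' >/dev/null; python3 ck.py
python3 -m crank '{"hand":[255],"translation":[[0,0,0]],"dr":[[0.06,0,0]]}' >/dev/null; python3 ck.py
```

```text
pos [ 0.5489 -0.0073  0.1917] yawY -26.46 tool shift [-0.0003 -0.0017  0.0015] drx None q6 13.3 ft [8.27 1.69 1.89] tq [ 0.438 -1.511  0.274] xtilt [0.0056 0.0011] w 0.0209 t 7.05
pos [ 0.5489 -0.0073  0.1918] yawY -29.85 tool shift [-0.0003 -0.0017  0.0016] drx None q6 16.6 ft [9.13 2.1  1.95] tq [ 0.397 -1.567  0.341] xtilt [0.0057 0.0011] w 0.0207 t 7.15
```

```bash
python3 -m crank '{"hand":[255],"translation":[[0,0,0]],"dr":[[0.06,0,0]]}' >/dev/null; python3 ck.py
python3 -m crank '{"hand":[255],"translation":[[0,0,0]],"dr":[[0.06,0,0]]}' >/dev/null; python3 ck.py
```

```text
pos [ 0.549  -0.0073  0.1918] yawY -33.26 tool shift [-0.0003 -0.0017  0.0017] drx None q6 20.0 ft [9.22 2.13 1.8 ] tq [ 0.333 -1.624  0.426] xtilt [0.0059 0.0009] w 0.0209 t 7.25
pos [ 0.549  -0.0074  0.1917] yawY -36.69 tool shift [-0.0003 -0.0016  0.0017] drx None q6 23.5 ft [9.15 0.91 1.4 ] tq [ 0.342 -1.607  0.379] xtilt [0.0059 0.0009] w 0.0207 t 7.35
```

Torque has climbed steadily to about 0.42 N m while turning (least-squares with the 0.6 slope), roughly 0.33 rad past the bite: mid-snug. I'm releasing and checking.

```bash
python3 -m crank '{"hand":[120,0,0,0],"translation":[[0,0,0],[0,0,0],[0,0,0],[0,0,0]],"dr":[[0,0,0],[0,0,0],[0,0,0],[0,0,0]]}' 30 |tail -2
python3 -m crank '{"hand":[0,0,0,0],"translation":[[-0.03,0,0],[-0.06,0,0],[-0.06,0,0],[-0.06,0,0]],"dr":[[0,0,0],[0,0,0],[0,0,0],[0,0,0]]}' |tail -2
python3 - <<'E'
from h import *
to(.5467,-.0078,.192)
np.set_printoptions(precision=4,suppress=True)
im,d,P=cloud("wrist");cv2.imwrite("pics/w1.png",im)
near=(np.hypot(P[...,0]-.547,P[...,1]+.007)<.04)&(d>0)
for lo,hi in((.218,.235),(.165,.19),(.15,.165)):
    m=near&(P[...,2]>lo)&(P[...,2]<hi);Q=P[m]
    if len(Q)>5: print(lo,len(Q),Q.mean(0),cv2.minAreaRect(Q[:,:2].astype(np.float32)*1000))
E
```

```text
ft_force: [-0.3, 0.2, -1.1]
grip_width: 0.0776
ft_force: [-0.1, 0.7, -0.6]
grip_width: 0.0856
pos [ 0.5469 -0.0079  0.251 ] yawY -36.60 tool shift [ 0.059  -0.0002  0.    ] drx None q6 23.4 ft [-0.11  0.74 -0.6 ] tq [-0.014 -0.006 -0.01 ] xtilt [ 0.0003 -0.    ] w 0.0856 t 8.15
0.218 1097 [ 0.5499 -0.0048  0.2272] ((549.4940795898438, -5.415781021118164), (16.14800262451172, 21.917552947998047), 53.78915786743164)
0.165 494 [ 0.5495 -0.0049  0.174 ] ((547.8551635742188, -7.4738616943359375), (16.977458953857422, 34.614356994628906), 53.684913635253906)
0.15 557 [ 0.5505 -0.0042  0.1617] ((548.84326171875, -6.055749893188477), (21.032957077026367, 39.98865509033203), 52.946170806884766)
```

View pics/w1.png

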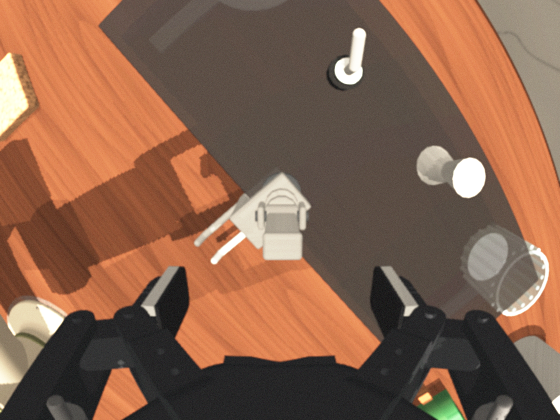

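The view shows the lever still upright, with its tip at (283,245) and its yaw 53.8° mod 180, so the bolt now stands at -126°, a 163° turn without slip. The tool z already lies along the fold direction. I'm shutting the fingers behind the lip side.

```bash
python3 -m crank '{"hand":[255,255,255,255,255],"translation":[[0,0,-0.034],[0,0,-0.034],[0,0,-0.034],[0,0,-0.034],[0,0,-0.034]],"dr":[[0,0,0],[0,0,0],[0,0,0],[0,0,0],[0,0,0]]}' 30 |tail -2
python3 -m crank '{"hand":[255,255,255],"translation":[[0.02,0,0],[0.038,0,0],[0.038,0,0]],"dr":[[0,0,0],[0,0,0],[0,0,0]]}' |tail -2
python3 -c "from h import *;to(.5473,-.0078,.158)"
python3 -m crank '{"hand":[255,255,255],"translation":[[0,0,0.006],[0,0,0.012],[0,0,0.018]],"dr":[[0,0,0],[0,0,0],[0,0,0]]}' |tail -2
python3 -c "from h import *;to(.5473,-.0078,.158)"
```

```text
ft_force: [0.5, -0.5, 0.2]
grip_width: 0.0124
ft_force: [-0.7, -0.2, 0.7]
grip_width: -0.0
pos [0.5661 0.0191 0.2109] yawY -36.65 tool shift [0.053  0.0012 0.0327] drx None q6 26.6 ft [-0.7  -0.21  0.67] tq [-0.012  0.03   0.021] xtilt [-0.0046  0.0007] w -0.0000 t 9.00
ft_force: [1.8, 3.5, 3.6]
grip_width: 0.0001
pos [0.5569 0.0046 0.2144] yawY -36.62 tool shift [ 0.0563 -0.0004  0.0158] drx None q6 24.9 ft [1.83 3.47 3.63] tq [ 0.46  -0.286  0.003] xtilt [0.0033 0.0003] w 0.0001 t 9.30
```

```bash
python3 -m crank '{"hand":[255,255,255,255,255],"translation":[[0,0,0.007],[0.001,0,0.014],[0.003,0,0.02],[0.005,0,0.027],[0.006,0,0.034]],"dr":[[0,0,0],[0,0,0],[0,0,0],[0,0,0],[0,0,0]]}' |tail -2
python3 -c "from h import *;to(.5473,-.0078,.158)"
```

```text
ft_force: [4.5, 5.7, -5.0]
grip_width: 0.0001
pos [ 0.5358 -0.0226  0.2062] yawY -36.61 tool shift [ 0.0482  0.0005 -0.0187] drx None q6 21.5 ft [ 4.55  5.7  -5.04] tq [ 0.751 -0.713 -0.001] xtilt [-0.0008  0.001 ] w 0.0001 t 9.80
```

```bash
python3 -m crank '{"hand":[255,255,255,255,255],"translation":[[0.002,0,0.005],[0.005,0,0.009],[0.009,0,0.014],[0.014,0,0.018],[0.019,0,0.0205]],"dr":[[0,0,0],[0,0,0],[0,0,0],[0,0,0],[0,0,0]]}' |tail -2
python3 -c "from h import *;to(.5473,-.0078,.158)"
```

```text
ft_force: [-0.2, -0.6, 3.8]
grip_width: -0.0002
pos [ 0.5235 -0.0393  0.1876] yawY -36.62 tool shift [ 0.0296  0.0004 -0.0395] drx None q6 19.4 ft [-0.19 -0.56  3.8 ] tq [0.069 0.117 0.015] xtilt [-0.001  -0.0002] w -0.0002 t 10.30
```

```bash
python3 -m crank '{"hand":[255,255,255,255],"translation":[[0.005,0,0.002],[0.009,0,0.004],[0.013,0,0.005],[0.017,0,0.006]],"dr":[[0,0,0],[0,0,0],[0,0,0],[0,0,0]]}' |tail -2
python3 -c "from h import *;to(.5473,-.0078,.158)"
python3 -m crank '{"hand":[255,255],"translation":[[0.001,0,0],[0.002,0,0]],"dr":[[0,0,0],[0,0,0]]}' |tail -2
python3 -c "from h import *;to(.5473,-.0078,.158)"
```

```text
ft_force: [-1.0, -2.4, 4.6]
grip_width: -0.0001
pos [ 0.5203 -0.044   0.1707] yawY -36.62 tool shift [ 0.0127  0.0001 -0.0452] drx None q6 18.8 ft [-1.03 -2.42  4.63] tq [-0.348  0.349 -0.049] xtilt [-0.0002 -0.0006] w -0.0001 t 10.70
ft_force: [-1.5, -1.5, 4.4]
grip_width: 0.0
pos [ 0.5205 -0.0437  0.1689] yawY -36.61 tool shift [ 0.0109  0.0001 -0.0449] drx None q6 18.8 ft [-1.52 -1.48  4.39] tq [-0.314  0.29   0.011] xtilt [-0.0002 -0.0002] w 0.0000 t 10.90
```

```bash
cat > fc.py <<'E'
import sys
from h import *
to(.5473,-.0078,.158)
sys.exit(int(sensors.observe()["ft_force"][2]>9))
E
python3 -m crank '{"hand":[255,255],"translation":[[0.001,0,0],[0.001,0,0]],"dr":[[0,0,0],[0,0,0]]}' >/dev/null; python3 fc.py &&
python3 -m crank '{"hand":[255,255],"translation":[[0.001,0,0],[0.001,0,0]],"dr":[[0,0,0],[0,0,0]]}' >/dev/null && python3 fc.py &&
python3 -m crank '{"hand":[255,255],"translation":[[0.001,0,0],[0.001,0,0]],"dr":[[0,0,0],[0,0,0]]}' >/dev/null && python3 fc.py &&
python3 -m crank '{"hand":[255,255],"translation":[[0.001,0,0],[0.001,0,0]],"dr":[[0,0,0],[0,0,0]]}' >/dev/null && python3 fc.py
```

```text
pos [ 0.5205 -0.0437  0.168 ] yawY -36.61 tool shift [ 0.01    0.0001 -0.0448] drx None q6 18.8 ft [-1.2 -1.9  2.9] tq [-0.33   0.187  0.002] xtilt [ 0.0001 -0.0001] w 0.0002 t 11.10
pos [ 0.5205 -0.0437  0.1669] yawY -36.61 tool shift [ 0.0089  0.0001 -0.0448] drx None q6 18.8 ft [-1.07 -1.15  3.04] tq [-0.31   0.16   0.021] xtilt [ 0.0001 -0.0001] w 0.0001 t 11.30
pos [ 0.5205 -0.0437  0.1663] yawY -36.61 tool shift [ 0.0083  0.     -0.0448] drx None q6 18.8 ft [-1.91 -2.86  6.47] tq [-0.396  0.373 -0.008] xtilt [ 0.0005 -0.0003] w -0.0002 t 11.50
pos [ 0.5208 -0.044   0.166 ] yawY -36.61 tool shift [ 0.008  -0.0003 -0.0448] drx None q6 18.8 ft [-2.92 -2.81 10.88] tq [-0.571  0.589  0.007] xtilt [ 0.0017 -0.0011] w -0.0002 t 11.70
```

Force rises steeply: the lever is on its stop. I'm lifting off and looking.

```bash
python3 -m crank '{"hand":[255,255,255,255,255],"translation":[[-0.02,0,0],[-0.06,0,0],[-0.1,0,-0.02],[-0.14,0,-0.05],[-0.16,0,-0.08]],"dr":[[0,0,0],[0,0,0],[0,0,0],[0,0,0],[0,0,0]]}' |tail -2
python3 -m crank '{"hand":[255,255,255,255,255],"translation":[[0,0,0],[0,0,0],[0,0,0],[0,0,0],[0,0,0]],"dr":[[0,0,0],[0,0,0],[0,0,0],[0,0,0],[0,0,0]]}' |tail -2
python3 - <<'E'
from h import *
np.set_printoptions(precision=4,suppress=True)
to(.5473,-.0078,.158)
im,d,P=cloud("wrist")
f=np.array([np.cos(np.radians(-126.3)),np.sin(np.radians(-126.3))]);r=P[...,:2]-[.5473,-.0078]
a=r@f;b=r@[-f[1],f[0]]
m=(d>0)&(abs(b)<.008)&(a>.025)&(a<.062)&(P[...,2]>.14)
k=np.polyfit(a[m],P[...,2][m],1);print(m.sum(),k,"theta",np.pi/2-np.arctan(k[0]))
t=(d>0)&(abs(b)<.02)&(a>.0)&(a<.09)&(P[...,2]>.145);print("reach",a[t].max(),P[...,2][t].max())
s,_=cams.get_image("scene");tp,_=cams.get_image("top")
cv2.imwrite("pics/end.png",np.hstack([cv2.resize(s[130:340,100:400],(400,280)),cv2.resize(tp[110:330,130:430],(400,293))[:280]]))
E
```

```text
ft_force: [0.1, -0.2, -0.2]
grip_width: 0.0001
ft_force: [-0.5, 0.7, 0.2]
grip_width: -0.0001
pos [0.5678 0.02   0.3245] yawY -36.66 tool shift [0.1665 0.0003 0.0345] drx None q6 26.7 ft [-0.48  0.65  0.22] tq [ 0.029  0.013 -0.001] xtilt [-0.0011  0.0003] w -0.0001 t 12.70
31 [-0.2244  0.1701] theta 1.7915287650155902
reach 0.02735951985919913 0.16757863892426716
```

View pics/end.png

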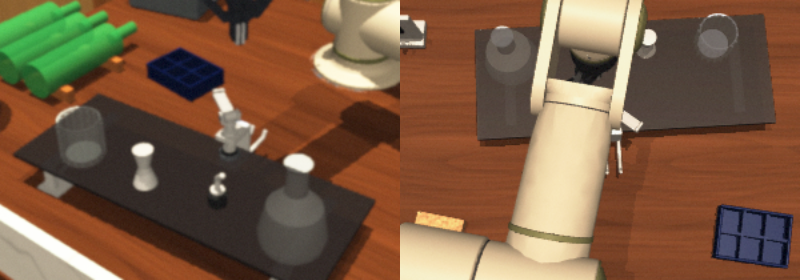

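The lever looks folded towards the robot (left half, around (220,100)), and the other objects are in place. The fingers hid it from the wrist camera, so I'm backing off to measure the fold angle.

```bash
python3 -m crank '{"hand":[0,0,0,0,0],"translation":[[0,0,-0.04],[-0.03,0,-0.07],[-0.03,0,-0.07],[-0.03,0,-0.07],[-0.03,0,-0.07]],"dr":[[0,0,0],[0,0,0],[0,0,0],[0,0,0],[0,0,0]]}' |tail -2
python3 - <<'E'
from h import *
np.set_printoptions(precision=4,suppress=True)
to(.5473,-.0078,.158)
for n in("wrist","scene"):
    im,d,P=cloud(n)
    if n=="wrist": cv2.imwrite("pics/w2.png",im)
    f=np.array([np.cos(np.radians(-126.3)),np.sin(np.radians(-126.3))]);r=P[...,:2]-[.5473,-.0078]
    a=r@f;b=r@[-f[1],f[0]]
    m=(d>0)&(abs(b)<.009)&(a>.025)&(a<.06)&(P[...,2]>.14)&(P[...,2]<.2)
    k=np.polyfit(a[m],P[...,2][m],1);print(n,m.sum(),k,"theta",np.pi/2-np.arctan(k[0]))
    t=(d>0)&(abs(b)<.02)&(a>.025)&(a<.09)&(P[...,2]>.14)&(P[...,2]<.25);print("reach",a[t].max(),P[...,2][t].max())
    Q=np.c_[a[t],b[t]];print(cv2.minAreaRect(Q.astype(np.float32)*1000))
E
```

```text
ft_force: [-0.0, -0.5, -0.3]
grip_width: 0.072
pos [0.6094 0.0762 0.3541] yawY -36.65 tool shift [0.1962 0.0005 0.1043] drx None q6 32.7 ft [-0.04 -0.55 -0.27] tq [0.03  0.    0.007] xtilt [-0.0018 -0.0001] w 0.0720 t 13.35
wrist 373 [0.0703 0.1624] theta 1.5005736184120457
reach 0.06878940539811623 0.1742177499292748
((46.863433837890625, 0.1371021270751953), (43.75907897949219, 21.59576988220215), 0.26666444540023804)
scene 69 [0.1344 0.1589] theta 1.4372250995451026
reach 0.06673795940897344 0.17424017673918824
((45.9053955078125, 2.363104820251465), (41.71760177612305, 22.366840362548828), 0.16590847074985504)
```

View pics/w2.png

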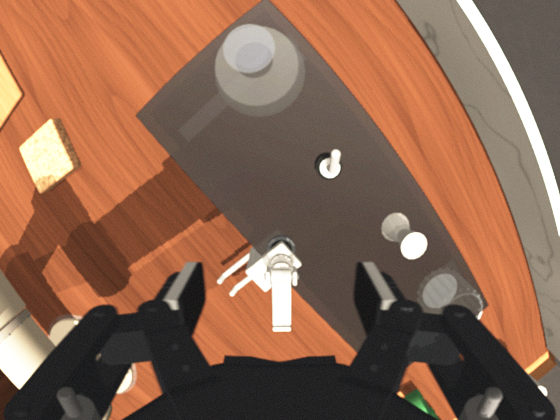

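The lever lies closed at (282,300): fold angle 1.50 rad, bolt yaw unchanged, everything else in place, robot touching nothing.

```bash
python3 -c "
from rig import env
print(env.close_job())"
```

```text
the job is handed in; nothing more can be done
None
```

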